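Hold the new mixer tap over its hole in the basin

ROBOT

A 6-joint arm with a two-finger parallel gripper is mounted at the origin on the work surface. World frame = base frame: x ahead of the robot, y to its left, z up, the work surface at z = 0. Lengths are in m, angles in rad, forces in N, time in s.
With the tool pointing down it reaches from about 0.375 to 0.975 m from the base axis. Payload 3.8 kg.
Tool frame: the origin (TCP) lies midway between the tips of the shut fingers; the grasp point (between the pads) lies 19 mm behind it; z points along the fingers, y is the line along which they close (so a half turn about z gives the same grasp; the last joint's range is limited). The gripper opens to 88 mm and grips with 3 to 60 N. Pads are 18 mm wide; open, the fingers measure 123 mm over their backs; the gripper's body (75 mm by 187 mm) begins 45 mm behind the grasp point.
Start: joints at [-1.167, 0.264, 1.604, -0, 1.274, -0.037], TCP at [0.288, -0.61, 0.239] pointing down, gripper open.
Joint ranges: [-2.63, 2.63], [-0.94, 2.18], [0.31, 2.57], [-1.31, 4.45], [0, 2.66], [-2.55, 2.55]. Speed limits (rad/s): [2.57, 2.57, 3.14, 3.14, 3.14, 3.14].

INTERFACE

Orientations are given as a rotation vector (axis times angle).
In Python, from cell import manip, inverse_kinematics, cams, order gives the robot as it stands. Calls block until the motion is done:
- manip.move_pose(position, orientation): joint-space move of the TCP to a pose.
- manip.move_linear(position, rate=0.15, rot=None): straight line of the TCP; rot=None keeps the orientation; rate is the mean speed in m/s.
- manip.set_joints(angles): joint-space move.
- manip.set_gripper(opening, force=None): finger opening in m; force is the grip in N (None keeps the last); returns when the fingers have stopped.
- manip.dwell(seconds).
- inverse_kinematics(position, orientation): joint angles nearest the present ones, or None.
- manip.state(): the state.
- cams.capture(name): name is "side" or "top"; returns a dict with "image" (480x640x3 uint8, blue, green, red), "z_map" (480x640 float32, m along the optical axis (not along the pixel's ray), 0 where there is no reading), "intrinsics" (3x3 intrinsics, pixels), "k1" (the pictures are not rectified: a ray, as slopes to the right and down, at radius r is drawn at 1 + k1 r^2 times it, then the intrinsics apply), "position" and "orientation" of the camera in the world. Camera axes: x right, y down, z forward; pixel columns grow to the right and rows downward; lengths in m; the calibration is good to about 2 mm. A picture is of the moment at which its call begins.
A pose or a line that the arm cannot do raises manip.IKError and nothing moves.
- order.close_job(): hands the job in; it is judged then, once.
The state is a dict: "clock": time; "joint_pos": joint angles; "joint_velocities": joint speeds; "tau": joint torques, N m; "tool_pos": TCP position; "tcp_rot": TCP orientation; "contact_force": force on the tool from outside, world axes, zero at the start; "moment": the same for the moment, N m; "gripper_width": finger opening in m; "grasp_force": force on a finger pad.
Only numpy, scipy, OpenCV 4.12 (cv2) and the standard library are available. Lean on these libraries where they do the work, as an engineer would, in place of code of your own. Each camera call takes 0.05 s, during which the arm holds its last target. There are 200 camera calls.

TASK

Pick up the new square chrome mixer tap and carry it over the edge of the washbasin, clear of the things standing on its ledge, without letting it touch the china or disturbing anything else. Hold it upright and centred over the empty tap hole, its spout pointing straight out over the bowl and its base about a finger's width (15 mm) above the ledge, so that I can screw the fixing stud into it from below. Do not set it down: finish holding it there, still and not touching the basin.

Things in the scene. Friction and masses are not known exactly. Their poses are not given: they have to be found in the camera images.
- mixer: New square chrome mixer tap, upright on the counter left or right of the basin; 0.6-0.9 kg, 147 mm tall. Origin: centre of underside; z up, x to the spout. Base flange 50x50x8 mm; plain column 44x44 mm, z 8-130 mm, to be gripped by its clear flat side faces y = +-22 mm. Spout 34 mm wide, z 69-87 mm, out to x = 107 mm. Fixed flat lever on top, 40 mm wide, z 136-147 mm, x -20 to 72 mm.
- spout_tip (a point): The end of the mixer's spout, 107 mm ahead (x) of the mixer's origin and 78 mm above its underside.
- basin: Cream ceramic washbasin fixed on the counter, 300 (x) by 360 mm (y). Origin: centre of its underside, at counter height; z up, x from the tap ledge (near the robot) to the bowl and front rim. Flat ledge x -150 to -50 mm, top 105 mm above the counter; on its back edge an upstand (x -150 to -136, y -100 to 100 mm, top at 133 mm). Other rims 95 mm high.
- tap_hole (a point): Centre of the empty round tap hole, 35 mm in diameter, in the basin's ledge, at the level of the ledge's top (basin x = -100, y = 0, z = 105 mm). Axes as the basin's: x points to the bowl, z up.
- tumbler: Frosted tumbler, 58 mm across, 78 mm tall, standing on the ledge about 130 mm to one side of the tap hole. Origin: centre of its underside. Leave it alone.
- soap_dish: White soap dish 64 x 84 mm with a green bar of soap, 26 mm tall, on the ledge about 130 mm to the other side of the tap hole. Origin: centre of its underside. Leave it alone.
- dispenser: Amber soap dispenser with black pump, 64 mm across, 173 mm tall, on the counter on the other side of the basin from the mixer. Origin: centre of its underside. Leave it alone.
- waste: Round chrome basin waste standing on its flange (64 mm across, 75 mm tall). Origin: centre of its underside. Leave it alone.
- old_tap: The old round pillar tap with cross head, lying on the counter, about 137 mm long, 44 mm high. Origin: on the counter under its body. Leave it alone.
- wrench: Steel wrench lying flat on the counter. Origin: its middle, at counter height. Leave it alone.
- tape_spool: Small white spool of thread tape lying flat, 54 mm across, 15 mm high. Origin: centre of its underside. Leave it alone.
There are look-alikes about, which are no part of the job. Leave any turquoise look-alike of the mixer alone.

How it is judged:
By the outcome, as a careful person would: the job done as asked, in the order asked, and still so for the second after the job is handed in, while the arm keeps its last pose, push and grip.
It also fails if it takes over 48 s, if anything falls off the work surface, if the arm or the gripper's body presses on something with over 40 N, if the wrist force passes 120 N, or if a joint passes its speed limit or range.

## Working session

There is one attempt and no reset: what is moved stays moved. The work goes in short steps, each a Python script; the robot and the scene stay as the last script left them, time stands still between calls to the robot, and variables do not carry over. Pictures are saved under pics/ and viewed, at most 10 in all, crops included, and the job is handed in when it is done.

```bash
mkdir -p pics; cat > h.py <<'E'
import numpy as np, cv2
from scipy.spatial.transform import Rotation as R
from cell import manip, inverse_kinematics, cams, order
def cloud(c):
    K=np.array(c["intrinsics"]);z=c["z_map"]
    v,u=np.mgrid[0:480,0:640]
    p=cv2.undistortPoints(np.stack([u.ravel(),v.ravel()],1).astype(np.float64)[:,None],K,np.array([c["k1"],0,0,0.]))[:,0]
    P=np.c_[p,np.ones(len(p))]*z.ravel()[:,None]
    o=np.array(c["orientation"]);Rm=R.from_rotvec(o).as_matrix() if o.size==3 else o
    W=(P@Rm.T+np.array(c["position"])).reshape(480,640,3)
    W[z<=0]=np.nan
    return W
E
python3 - <<'E'
from h import *
for n in("top","side"):
    c=cams.capture(n);cv2.imwrite(f"pics/{n}0.png",c["image"]);np.save(n+"0.npy",cloud(c));np.save(n+"0i.npy",c["image"])
    print(n,c["position"],c["orientation"],c["k1"],c["intrinsics"])
s=manip.state();print(s["clock"],s["tcp_rot"],s["gripper_width"])
E
```

```text
top [ 0.34073411 -0.00433211  1.30124935] [-2.18616459  2.13703968 -0.14994404] -0.0324277603897548 [[619.23541019   0.         314.77911244]
 [  0.         619.23541019 235.05281428]
 [  0.           0.           1.        ]]
side [0.39649591 1.03514083 0.86832852] [-0.10544616  2.78237119 -1.3798388 ] 0.02983516307351223 [[490.61438662   0.         315.44002992]
 [  0.         490.61438662 238.31653519]
 [  0.           0.           1.        ]]
0.1 [-3.06369017e+00 -6.86380469e-01  6.00704265e-04] 0.08830448609757699
```

View pics/top0.png

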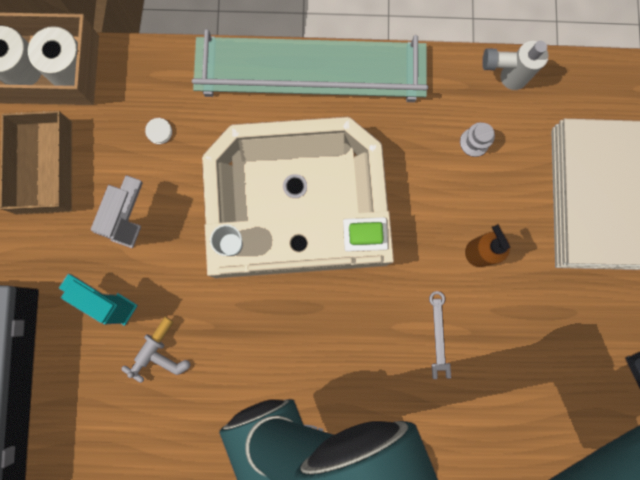

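View pics/side0.png

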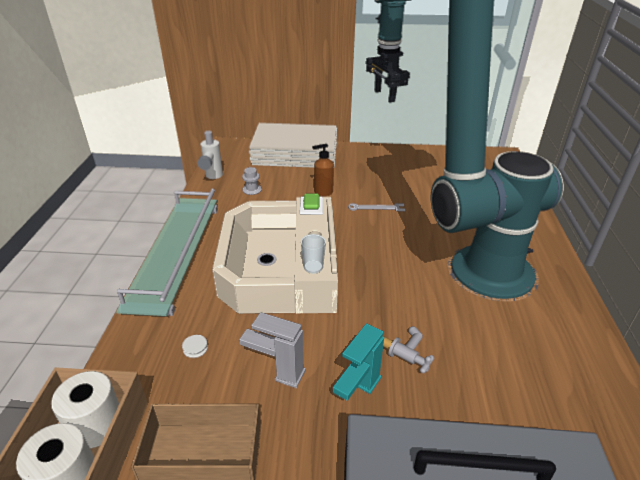

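Top view: the chrome mixer is left of the basin at about (115,212), its column end near (125,232) and the turquoise decoy at (97,300). The tap hole is at (299,243), the tumbler at (229,241) and the soap dish at (366,234). The side view shows the mixer at (280,350), with its spout pointing away from the robot. Next I measure.

```bash
python3 - <<'E'
from h import *
np.set_printoptions(precision=4,suppress=True)
for n in("top","side"):
    W=np.load(n+"0.npy");I=np.load(n+"0i.npy")
    t=W[...,2]; print(n,"counter z",np.nanmedian(W[(abs(W[...,0]-.45)<.1)&(abs(W[...,1]+.15)<.04)&(abs(t)<.02)][:,2]))
    reg=(W[...,0]>.3)&(W[...,0]<.62)&(W[...,1]>.26)&(W[...,1]<.46)
    hsv=cv2.cvtColor(I,cv2.COLOR_BGR2HSV)
    gray=hsv[...,1]<70
    m=reg&gray&(abs(t-.147)<.006)
    r=cv2.minAreaRect(W[m][:,:2].astype(np.float32)*1000);print("lever",m.sum(),np.median(t[m]),r,cv2.boxPoints(r).round(1).tolist())
    m=reg&gray&(abs(t-.087)<.004);print("spouttop",m.sum()); 
    if m.sum()>5: r=cv2.minAreaRect(W[m][:,:2].astype(np.float32)*1000);print(r)
    # ledge
    m=(abs(t-.105)<.004)&(W[...,0]>.2)&(W[...,0]<.6)&(abs(W[...,1])<.26)
    r=cv2.minAreaRect(W[m][:,:2].astype(np.float32)*1000);print("ledge",m.sum(),np.median(t[m]),r,cv2.boxPoints(r).round(1).tolist())
    m=(abs(t-.133)<.005)&(W[...,0]>.2)&(W[...,0]<.6)&(abs(W[...,1]-0.02)<.13)&(W[...,0]<.34)
    if m.sum()>5: r=cv2.minAreaRect(W[m][:,:2].astype(np.float32)*1000);print("upst",m.sum(),r,cv2.boxPoints(r).round(1).tolist())
a=cv2.resize(np.load("top0i.npy")[170:290,80:240],(800,600),interpolation=cv2.INTER_CUBIC);cv2.imwrite("pics/c1.png",a)
a=cv2.resize(np.load("side0i.npy")[190:400,220:480],(780,600),interpolation=cv2.INTER_CUBIC);cv2.imwrite("pics/c2.png",a)
W=np.load("top0.npy");print(W[243,285],W[243,315],W[230,299],W[262,299])
E
```

```text
top counter z 0.00012993386766035897
lever 1051 0.14700089386262727 ((449.99749755859375, 388.84649658203125), (49.295597076416016, 248.27003479003906), 78.29508972167969) [[323.3999938964844, 389.8999938964844], [566.5999755859375, 339.5], [576.5999755859375, 387.79998779296875], [333.3999938964844, 438.20001220703125]]
spouttop 454
((464.39581298828125, 399.7616882324219), (97.0966567993164, 290.77557373046875), 82.10497283935547)
ledge 5436 0.10506739868406811 ((486.02294921875, 15.882095336914062), (120.18675994873047, 360.8514099121094), 5.603996753692627) [[408.6000061035156, 189.60000610351562], [443.79998779296875, -169.5], [563.4000244140625, -157.8000030517578], [528.2000122070312, 201.3000030517578]]
side counter z -0.0012688155230254905
lever 768 0.14608647150997472 ((448.20037841796875, 380.7310791015625), (61.02813720703125, 248.61331176757812), 85.78885650634766) [[322.0, 359.3999938964844], [569.9000244140625, 341.20001220703125], [574.4000244140625, 402.0], [326.5, 420.29998779296875]]
spouttop 532
((460.8746337890625, 384.6483154296875), (60.79443359375, 291.8688659667969), 82.47261047363281)
ledge 1675 0.10406547726508497 ((477.44598388671875, 15.811813354492188), (99.27127075195312, 364.8416748046875), 5.727465629577637) [[409.8999938964844, 192.39999389648438], [446.29998779296875, -170.6999969482422], [545.0, -160.6999969482422], [508.6000061035156, 202.3000030517578]]
[0.4758 0.0403 0.1063] [ 0.4774 -0.018   0.1041] [0.5018 0.0137 0.1076] [0.4374 0.0118 0.1321]
```

View pics/c1.png

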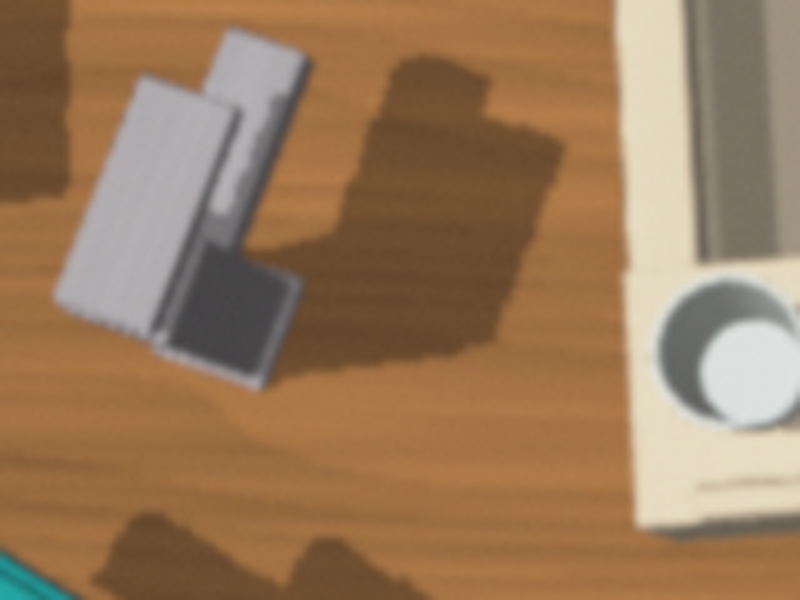

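View pics/c2.png

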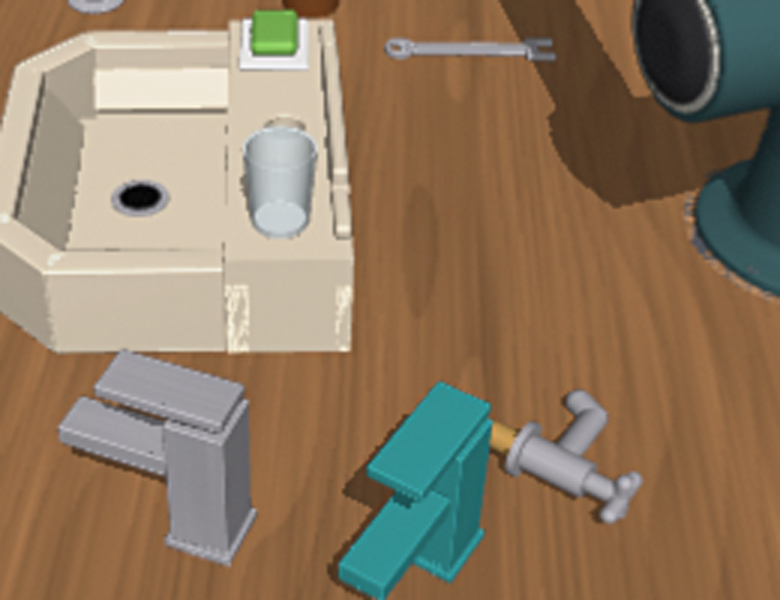

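Crop 1: the lever is the left bar and the spout the right one, with the base flange corner at crop (265,385). Both point up and right, so the mixer's yaw is roughly −20°. Crop 2 confirms that the upright chrome mixer's side faces are clear. Next I fit both poses precisely.

```bash
cat >> h.py <<'E'
def ray_at(c,u,v,z):
    K=np.array(c["intrinsics"])
    p=cv2.undistortPoints(np.array([[[u,v]]],float),K,np.array([c["k1"],0,0,0.]))[0,0]
    o=np.array(c["orientation"]);Rm=R.from_rotvec(o).as_matrix()
    d=Rm@np.r_[p,1];P=np.array(c["position"]);return P+d*(z-P[2])/d[2]
E
python3 - <<'E'
from h import *
np.set_printoptions(precision=4,suppress=True)
def lineyaw(P): # PCA
    q=P-P.mean(0);return np.degrees(np.arctan2(*np.linalg.svd(q,full_matrices=False)[2][0][::-1]))
for n in("top","side"):
    c=cams.capture(n);W=cloud(c);t=W[...,2];I=c["image"]
    reg=(W[...,0]>.43)&(W[...,0]<.62)&(W[...,1]>.26)&(W[...,1]<.46)
    for nm,z in(("lever",.147),("spout",.087)):
        m=reg&(abs(t-z)<.004)
        _,l,st,_=cv2.connectedComponentsWithStats(m.astype(np.uint8)); m=l==1+np.argmax(st[1:,4])
        r=cv2.minAreaRect(W[m][:,:2].astype(np.float32)*1000);print(n,nm,m.sum(),np.median(t[m]),r,W[m].mean(0),cv2.boxPoints(r).round(1).tolist(),lineyaw(W[m][:,:2]))
    # column points
    m=reg&(t>.01)&(t<.06);P=W[m];print("col",m.sum());
    if n=="side":
        r=cv2.minAreaRect(P[:,:2].astype(np.float32)*1000);print(r,cv2.boxPoints(r).round(1).tolist())
    # back and side edges of the ledge
    # hole
    if n=="top":
        g=I[225:258,282:316].max(2);m=(g<90).astype(np.uint8)
        _,l,st,ce=cv2.connectedComponentsWithStats(m);k=1+np.argmax(st[1:,4]);print("hole px",st[k],ce[k]+[282,225])
        u,v=ce[k]+[282,225];print("hole",ray_at(c,u,v,.105))
        # extremes in x-y of hole
        print([ray_at(c,282+st[k][0]+d,v,.105)[1] for d in(-.5,st[k][2]-.5)],[ray_at(c,u,225+st[k][1]+d,.105)[0] for d in(-.5,st[k][3]-.5)])
    m=(abs(t-.133)<.004)&(W[...,0]>.38)&(W[...,0]<.47)&(abs(W[...,1]-.01)<.12)
    print("upst",m.sum(),W[m].mean(0),lineyaw(W[m][:,:2]))
    m=(t>.12)&(W[...,0]>.45)&(W[...,0]<.56)&(abs(W[...,1])<.22);P=W[m];print("tumbler",P.mean(0),P.min(0),P.max(0))
E
```

```text
top lever 962 0.1471433427825798 ((525.1195068359375, 372.929443359375), (42.33973693847656, 92.25762939453125), 71.57473754882812) [0.5252 0.3723 0.1471] [[474.70001220703125, 367.3999938964844], [562.2000122070312, 338.29998779296875], [575.5999755859375, 378.3999938964844], [488.0, 407.6000061035156]] 161.69717215726357
top spout 433 0.08692289221311555 ((561.8342895507812, 359.7791748046875), (34.74413299560547, 84.55524444580078), 73.70665740966797) [0.5689 0.3537 0.0869] [[516.4000244140625, 355.0], [597.5, 331.20001220703125], [607.2999877929688, 364.6000061035156], [526.0999755859375, 388.29998779296875]] 172.6937013966736
col 173
hole px [  9  10  16  16 197] [298.2893 242.802 ]
hole [0.477  0.0145 0.105 ]
[np.float64(0.029633818100289932), np.float64(-0.0014511654372573513)] [np.float64(0.493233634557936), np.float64(0.4619392602553787)]
upst 653 [0.4336 0.0123 0.1324] -84.77395779011478
tumbler [ 0.4888 -0.0194  0.1411] [ 0.45   -0.1479  0.1201] [0.5189 0.1739 0.1899]
side lever 721 0.1462216426909725 ((525.0328979492188, 374.6451416015625), (41.90625762939453, 92.34032440
[... 240 characters left out ...]
473 ((541.6107788085938, 372.2161560058594), (40.61101531982422, 129.3907470703125), 71.78827667236328) [0.5573 0.3678 0.0862] [[473.79998779296875, 373.1000061035156], [596.7000122070312, 332.70001220703125], [609.4000244140625, 371.29998779296875], [486.5, 411.70001220703125]] 155.14177406366753
col 422
((494.1382751464844, 395.691650390625), (60.442134857177734, 32.21036911010742), 25.667957305908203) [[459.8999938964844, 397.1000061035156], [473.8999938964844, 368.1000061035156], [528.4000244140625, 394.29998779296875], [514.4000244140625, 423.29998779296875]]
upst 205 [0.4335 0.0192 0.1315] 95.46143072727197
tumbler [0.4783 0.086  0.1508] [ 0.4501 -0.1447  0.12  ] [0.5182 0.1776 0.1838]
```

```bash
cat >> h.py <<'E'
def rv(deg): return (R.from_euler('z',deg,degrees=True)*R.from_euler('x',np.pi)).as_rotvec()
MX=np.array([.5004,.3820]);MY=-18.4;HO=np.array([.477,.0145]);BY=5.55
OFF=.010;TZ=.091
def ax(d): return np.array([np.cos(np.radians(d)),np.sin(np.radians(d))])
E
python3 - <<'E'
from h import *
np.set_printoptions(precision=3,suppress=True)
g=MX+OFF*ax(MY);f=HO+OFF*ax(BY)
best=None
for k in(0,180):
    a=inverse_kinematics([*g,.25],rv(MY+k));b=inverse_kinematics([*f,.33],rv(BY+k));d=inverse_kinematics([*g,.33],rv(MY+k))
    print(k,a,d,b)
    if a is not None and b is not None and (best is None or abs(np.array(b))[5]+abs(np.array(a))[5]<best[0]): best=(abs(np.array(b))[5]+abs(np.array(a))[5],k,a)
k=best[1];print("use",k);open("k.txt","w").write(str(k))
p=manip.state()["tool_pos"];manip.move_linear([p[0],p[1],.40],rate=.2)
manip.move_pose([*g,.36],rv(MY+k));manip.move_linear([*g,.20],rate=.15)
s=manip.state();print(s["clock"],s["tool_pos"],g)
c=cams.capture("side");cv2.imwrite("pics/s1.png",c["image"])
E
```

```text
0 [ 0.6    0.183  1.681 -0.     1.278  2.492] [ 0.6    0.148  1.576 -0.     1.417  2.492] [-0.019 -0.142  1.867  0.     1.417  1.455]
180 [ 0.6    0.183  1.681 -0.     1.278 -0.65 ] [ 0.6    0.148  1.576  0.     1.417 -0.65 ] [-0.019 -0.142  1.867  0.     1.417 -1.687]
use 180
5.9083 [0.511 0.379 0.201] [0.51  0.379]
```

View pics/s1.png

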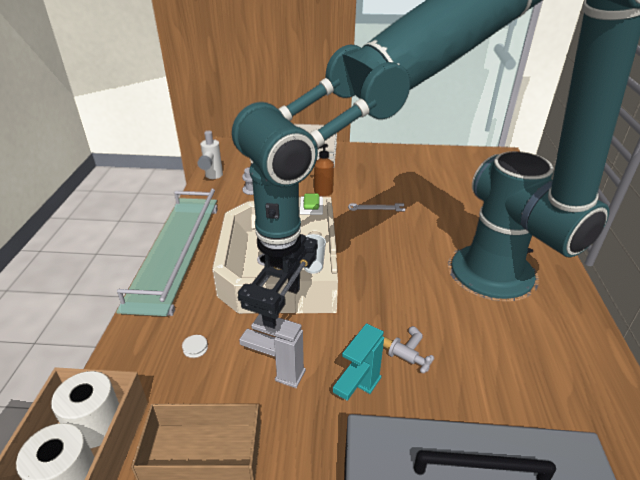

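The side view shows the gripper above the lever at about (270,300), and the tumbler and decoy untouched. Before descending I check where the finger tips project.

```bash
python3 - <<'E'
from h import *
c=cams.capture("side");Rm=R.from_rotvec(c["orientation"]);s=manip.state()
T=R.from_rotvec(s["tcp_rot"])
pts=np.array([s["tool_pos"]+T.apply(v) for v in([0,0,0],[0,.05,0],[0,-.05,0],[0,0,-.064])]+[[*MX,0],[*MX,.147]])
q=Rm.inv().apply(pts-c["position"]);print(cv2.projectPoints(q,np.zeros(3),np.zeros(3),c["intrinsics"],np.array([c["k1"],0,0,0.]))[0][:,0].round(0).tolist())
print(T.as_matrix().round(3),s["gripper_width"])
x=c["image"][220:400,190:350];cv2.imwrite("pics/s2.png",cv2.resize(x,(533,600),interpolation=cv2.INTER_CUBIC))
E
```

```text
[[282.0, 307.0], [270.0, 325.0], [293.0, 290.0], [280.0, 282.0], [290.0, 375.0], [288.0, 328.0]]
[[-0.949  0.316  0.002]
 [ 0.316  0.949  0.001]
 [-0.002  0.002 -1.   ]] 0.0877537957068544
```

View pics/s2.png

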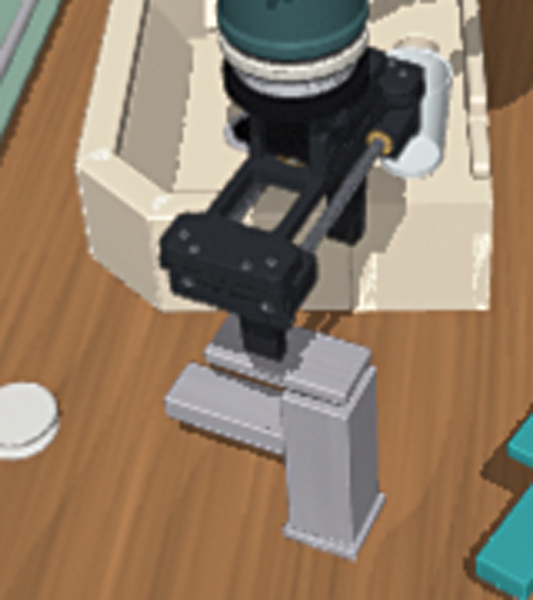

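The near finger tip is at pixel (269,327), against (270,325) predicted, so the fingers straddle the column. I descend and grip.

```bash
python3 - <<'E'
from h import *
np.set_printoptions(precision=4,suppress=True)
k=int(open("k.txt").read());g=MX+OFF*ax(MY)
manip.move_linear([*g,TZ],rate=.08,rot=rv(MY+k))
s=manip.state();print(s["tool_pos"],s["contact_force"])
manip.set_gripper(.03,force=45)
s=manip.state();print(s["gripper_width"],s["grasp_force"],s["contact_force"],s["moment"])
manip.move_linear([*g,TZ+.01],rate=.05);manip.dwell(.3)
s=manip.state();print(s["clock"],s["gripper_width"],s["grasp_force"],s["contact_force"],s["moment"],s["tool_pos"])
c=cams.capture("side");cv2.imwrite("pics/s3.png",cv2.resize(c["image"][250:400,180:380],(800,600),interpolation=cv2.INTER_CUBIC))
E
```

```text
[0.5104 0.3792 0.0918] [0.0439 0.3303 0.6651]
0.04368499732067225 44.972548205405474 [-1.3135 -0.572   1.4484] [ 0.0419 -0.1425 -0.005 ]
8.9083 0.04381473889641192 44.974264819175005 [ 0.6059 -0.2151 -5.625 ] [ 0.0657 -0.1364  0.0294] [0.5096 0.3787 0.1006]
```

View pics/s3.png

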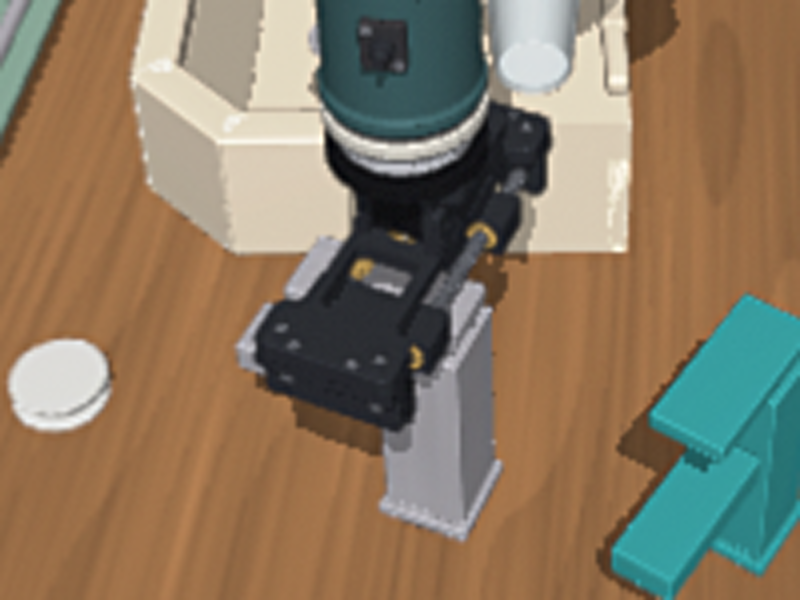

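The mixer is off the counter and upright in the grip (width 43.8 mm). I lift it, carry it over the hole and stop 45 mm above the ledge to check.

```bash
cat > m.py <<'E'
from h import *
def measure():
    s=manip.state();T=s["tool_pos"];print("clk",s["clock"],"tcp",T,s["gripper_width"],s["contact_force"])
    for n in("top","side"):
        c=cams.capture(n);W=cloud(c);t=W[...,2];I=c["image"];cv2.imwrite(f"pics/{n}_{int(s['clock']*10)}.png",I)
        b=T[2]-TZ
        ok=(W[...,0]>.42)&(W[...,0]<.63)&(abs(W[...,1]-.02)<.06)&(I.min(2)>60)
        for nm,z in(("lever",b+.147),("spout",b+.087)):
            m=ok&(abs(t-z)<.005)
            if m.sum()<20: continue
            _,l,st,_=cv2.connectedComponentsWithStats(m.astype(np.uint8)); m=l==1+np.argmax(st[1:,4])
            r=cv2.minAreaRect(W[m][:,:2].astype(np.float32)*1000)
            A=np.c_[W[m][:,:2]-W[m][:,:2].mean(0),np.ones(m.sum())];co=np.linalg.lstsq(A,t[m],rcond=None)[0]
            u=(W[m][:,:2]-HO)*1000@np.c_[ax(BY),ax(BY+90)]
            print(n,nm,m.sum(),"z-b %.4f"%(np.median(t[m])-b),"slope x,y",(co[:2]@np.c_[ax(BY),ax(BY+90)]),np.array(r[0]),np.array(r[1]),r[2],"basin-frame pct",np.percentile(u,[1,99],axis=0).round(1).tolist())
E
python3 - <<'E'
from m import *
np.set_printoptions(precision=4,suppress=True)
k=int(open("k.txt").read());g=MX+OFF*ax(MY);f=HO+OFF*ax(BY)
manip.set_gripper(.03,force=57)
manip.move_linear([*g,.32],rate=.12,rot=rv(MY+k))
manip.move_linear([*f,.32],rate=.12,rot=rv(BY+k))
manip.move_linear([*f,.105+.045+TZ],rate=.08,rot=rv(BY+k));manip.dwell(.3)
measure()
import glob;print(glob.glob("pics/*_*"))
E
```

```text
clk 15.7667 tcp [0.4872 0.0155 0.2414] 0.043660411564685996 [-0.8493 -0.2446 -6.3135]
top lever 76 z-b 0.1468 slope x,y [ 0.2436 -0.0043] [459.5896  12.8504] [ 5.3321 37.9465] 5.752193450927734 basin-frame pct [[-20.1, -18.8], [-14.9, 18.9]]
side lever 103 z-b 0.1457 slope x,y [-0.0159 -0.0118] [536.2628  23.9965] [23.8874 41.6221] 6.347904205322266 basin-frame pct [[47.9, -16.8], [72.0, 24.2]]
side spout 306 z-b 0.0858 slope x,y [-0.0006 -0.0141] [538.6301  23.4521] [88.948  39.3746] 4.176448345184326 basin-frame pct [[20.5, -15.9], [105.6, 22.6]]
['pics/side_157.png', 'pics/top_157.png']
```

```bash
python3 - <<'E'
import cv2,numpy as np
a=cv2.resize(cv2.imread("pics/side_157.png")[150:330,200:360],(533,600),interpolation=cv2.INTER_CUBIC)
b=cv2.resize(cv2.imread("pics/top_157.png")[140:290,200:266+134],(267*1,200))
cv2.imwrite("pics/v1.png",np.hstack([a,cv2.copyMakeBorder(b,0,400,0,0,cv2.BORDER_CONSTANT)]))
E
```

```text
(no output)
```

View pics/v1.png

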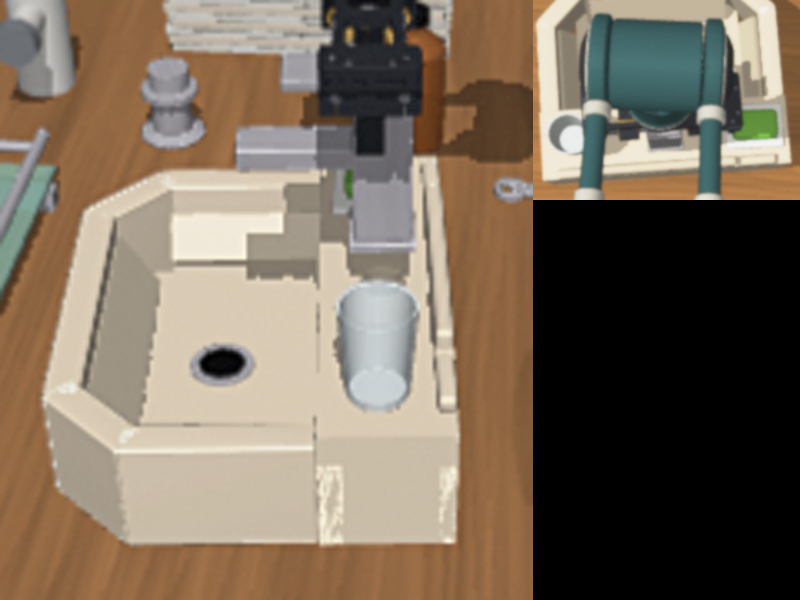

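The mixer is upright over the hole, its spout runs out over the bowl, and the tumbler and dish are untouched. I lower it to 15 mm.

```bash
python3 - <<'E'
from m import *
np.set_printoptions(precision=4,suppress=True)
k=int(open("k.txt").read());f=HO+OFF*ax(BY)
manip.move_linear([*f,.105+.015+TZ],rate=.04,rot=rv(BY+k));manip.dwell(.5)
measure()
c=cams.capture("side");cv2.imwrite("pics/fin.png",cv2.resize(c["image"][170:290,240:370],(650,600),interpolation=cv2.INTER_CUBIC))
# column/flange points near face, hole-frame
W=cloud(c);d=(W-[*HO,.105])*1000;u=d[...,:2]@np.c_[ax(BY),ax(BY+90)]
m=(abs(u[...,0])<40)&(abs(u[...,1])<40)&(d[...,2]>8)&(d[...,2]<22)&~np.isnan(d[...,2])
print("flange",m.sum(),np.percentile(u[m],[2,98],axis=0),np.percentile(d[m][:,2],[0,2,5,50,98]))
s=manip.state();print(s["clock"],R.from_rotvec(s["tcp_rot"]).as_matrix(),abs(s["joint_velocities"]).max())
E
```

```text
clk 17.2667 tcp [0.487  0.0155 0.2111] 0.043622411190911994 [-0.7309 -0.6318 -5.5473]
top lever 69 z-b 0.1467 slope x,y [-0.2242 -0.0075] [459.1512  13.196 ] [ 5.3597 39.0956] 6.561370372772217 basin-frame pct [[-20.5, -19.0], [-15.0, 19.9]]
side lever 104 z-b 0.1458 slope x,y [-0.0086 -0.0004] [534.8776  22.7786] [24.2543 43.6471] 6.839973449707031 basin-frame pct [[46.3, -18.4], [70.8, 24.3]]
side spout 289 z-b 0.0857 slope x,y [ 0.0045 -0.0196] [537.6978  22.4701] [90.7005 40.5299] 4.867308616638184 basin-frame pct [[20.9, -16.1], [105.1, 21.9]]
flange 58 [[-36.0586 -23.5872]
 [ 24.4693  37.0282]] [11.2381 13.7552 14.5567 19.7108 21.8882]
17.4167 [[-0.9953 -0.0967  0.    ]
 [-0.0967  0.9953 -0.    ]
 [-0.     -0.     -1.    ]] 0.0015409124454806415
```

View pics/fin.png

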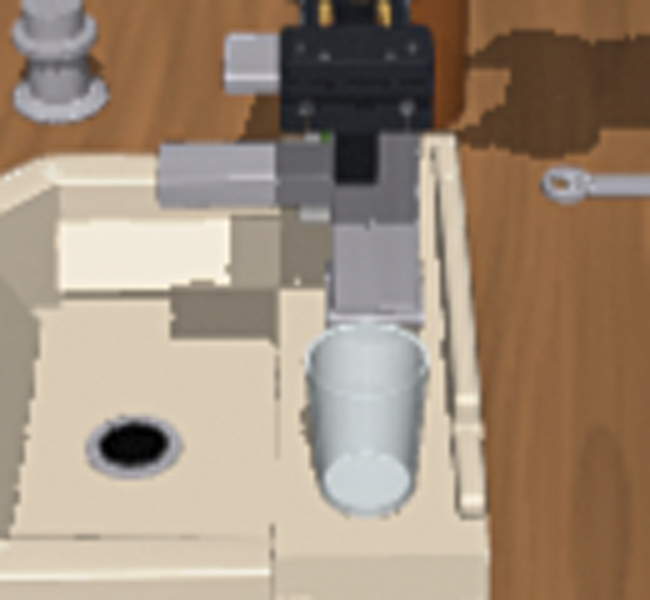

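The mixer hangs upright over the hole, base about 15 mm above the ledge and still. It is behind the tumbler in this view at crop (375,270), with its spout over the bowl. I hand it in.

```bash
python3 -c "
from cell import order
print(order.close_job())"
```

```text
the job is handed in; nothing more can be done
None
```

The job is handed in: the mixer is held still and upright over the tap hole, centred to about 1–2 mm by the cameras, spout straight out over the bowl and base about 15 mm above the ledge; nothing else was seen to move.

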